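Load the insert box and press the hold-down lever through the guard window

TASK

Push the flat grey box with the clear lid along its guide rails with your fingertips until it is fully home against the end stop. Then reach down through the window in the guard's top plate and press the lever's pad all the way down, so that it stays down over the box; do not touch the guard at all. Do not lift the box, leave the things lying around it where they are, and finish with the arm clear.

Things in the scene. Friction and masses are not known exactly. Their poses are not given: they have to be found in the camera images.
- loading_station: Bolted-down loading station, aluminium base plate 116 x 320 x 8 mm (local y -150 to +170; plate on rubber feet, its top 12 above the desk) with rails, stop, lever and guard. Local y: sliding direction, towards the guard (to the robot's left, give or take a small yaw); x away from the robot; z up. Origin: 4 above the desk, under the place of the box's centre when home.
- end_stop (a point): Middle of the end stop's face towards the box, 22 above the desk, 50 along +y from the station's origin; axes as the station's. The steel stop, 20 tall on the plate, joins two steel guide rails along y: inner faces at x = +-34.5, tops 30 above the desk, from y = -135 to +50 of the station.
- insert_box: Flat grey plastic box with shut clear lid, pale inserts seen inside, 68 (x) x 100 (y) x 26 mm tall, loose, about 150 g, lying between the rails on the base plate (underside 12 above the desk), 30 to 65 short of the end stop. Origin: centre of its underside; its long y axis lies along the rails. It slides easily.
- guard: Fixed fence guard over the lever: grey top plate 108 (x) x 140 (y) x 4 mm, local y -60 to +80, underside 94 and top 98 above the desk, on four corner posts with wire bars between. Origin: centre of the square window at the plate's underside, 85 along +y from the station's origin; axes as the station's. Must not be touched.
- window (a point): Centre of the 60 x 60 mm window in the guard's top plate, at the plate's top face, 98 above the desk; its sides lie along the station's axes.
- lever_pad (a point): Centre of the top of the ribbed black press pad (30 x 32 mm) on the lever, straight under the window; about 79 above the desk when up, 62 when fully down. Moves with the lever.
- clamp_lever (a joint): Hold-down lever under the guard: a steel bar along the station's y, hinged at its far end (hinge along x, 65 mm beyond the pad, 54 above the desk), its rubber foot over the box's front end. Value in rad: 0 fully up, 0.26 fully down at its limit (bar level, foot just above the lid). About 4 N at the pad moves it; it stays where left, no spring.
- end_mill: short steel end mill lying in front of the station, 61 x 8 x 8. Bystander. Origin: centre of its underside.
- capped_cutter: small cutter with green cap lying behind the station, 49 x 18 x 13. Bystander. Origin: centre of its underside.
- capped_cutter_b: small cutter with green cap lying in front of the station, 49 x 18 x 13. Bystander. Origin: centre of its underside.
- tape_measure: black and orange tape measure, about 64 x 132 x 35, lying to the right of the station. Bystander. Origin: centre of its underside.
- clip_strip: yellow strip with green clips, 22 x 90 x 39, standing to the right of the station. Bystander. Origin: centre of its underside.
- wash_bottle: white bottle, 68 across, 159 tall, standing to the left of the station. Bystander. Origin: centre of its underside.
- mug: white mug, 92 x 127 x 95 with its handle, standing to the left of the station. Bystander. Origin: centre of its underside.

How it is judged:
On the way, in this order (a step that is already met when the one before it is completed fails the run):
1. the box is fully home against the end stop while the lever is still up (y of insert_box in the frame of loading_station between -0.004 and 0.004 m and x of insert_box in the frame of loading_station between -0.008 and 0.008 m and z of insert_box in the frame of loading_station below 0.012 m and angle between insert_box's own z axis and vertical below 0.06 rad and value of joint clamp_lever below 0.12 rad), for 0.2 s.
2. the lever is pressed fully down, with the fingers on it through the guard window and the box still home (y of insert_box in the frame of loading_station between -0.004 and 0.004 m and x of insert_box in the frame of loading_station between -0.008 and 0.008 m and z of insert_box in the frame of loading_station below 0.012 m and angle between insert_box's own z axis and vertical below 0.06 rad and value of joint clamp_lever above 0.235 rad and x of the grasp point in the frame of window between -0.035 and 0.035 m and y of the grasp point in the frame of window between -0.035 and 0.035 m and contact force between the fingers and clamp_lever above 0.3 N), for 0.1 s.
At the end, for the whole second after the job is handed in: The box lies flat and at rest between the rails with its front end within 4 mm of the end stop, and the lever stays down by itself (joint above 0.235 of 0.26 rad) (y of insert_box in the frame of loading_station between -0.004 and 0.004 m and x of insert_box in the frame of loading_station between -0.008 and 0.008 m and z of insert_box in the frame of loading_station below 0.012 m and angle between insert_box's own z axis and vertical below 0.06 rad and value of joint clamp_lever above 0.235 rad and linear speed of insert_box below 0.01 m/s and velocity of joint clamp_lever between -0.05 and 0.05 rad/s); the robot touches nothing.
It fails at once if the robot touches the guard (contact force between any of the fingers, the arm and guard above 0.5 N).
It fails at once if the box is lifted off the base plate or tipped (z of insert_box in the frame of loading_station above 0.018 m or angle between insert_box's own z axis and vertical above 0.2 rad).
It fails at once if a bystander is moved by more than 15 mm (distance of any of end_mill, capped_cutter, capped_cutter_b, tape_measure, clip_strip, wash_bottle, mug from where it was at the start of the episode above 0.015 m).
It also fails if it takes over 43 s, if anything falls off the work surface, if the arm or the gripper's body presses on something with over 40 N, if the wrist force passes 120 N, or if a joint passes its speed limit or range.

ROBOT

A 7-joint arm with a two-finger parallel gripper is mounted at the origin on a cart in front of the work surface, level with it; the furniture and walls round the work are solid. World frame = base frame: x ahead of the robot, y to its left, z up, the work surface at z = 0. Lengths are in m, angles in rad, forces in N, time in s.
With the tool pointing down it reaches from about 0.425 to 0.925 m from the base axis. Payload 6.8 kg.
Tool frame: the origin (TCP) lies at the very end of the fingers, on their centre line; the grasp point (between the pads) lies 19 mm behind it; z points along the fingers, y is the line along which they close (so a half turn about z gives the same grasp; the last joint's range is limited). The gripper opens to 85 mm and grips with 20 to 120 N. Pads are 22 mm wide; open, the fingers measure 114 mm over their backs; the gripper's body (76 mm by 85 mm) begins 54 mm behind the grasp point. The pads swing forward as they close: fully open they stand 13 mm farther back than shut.
Start: joints at [1.129, 0.477, 0.022, 1.555, -0.011, 1.109, -0.083], TCP at [0.221, -0.638, 0.231] pointing down, gripper open.
Joint ranges: [-2.96, 2.96], [-0.34, 2.1], [-1.41, 1.46], [0.24, 2.44], [-1.37, 4.51], [0.17, 1.92], [-2.96, 2.96]. Speed limits (rad/s): [2.39, 2.39, 3.14, 3.14, 3.14, 3.14, 3.14].

INTERFACE

Orientations are given as a unit quaternion [w, x, y, z].
In Python, from station import get_obs, read_camera, hand_in gives the robot as it stands.
- The arm moves only by the tool arm_command, never from a script. Its argument "commands" is one flat list of numbers, 7 for each row, row after row: the shift along the tool's x, y, z in m, then the turn, a rotation vector about the tool's x, y, z in degrees, then the opening, from 0 (shut) to 1 (fully open). In form: [tx, ty, tz, rx, ry, rz, fingers, tx, ty, tz, rx, ry, rz, fingers, ...]. A call has 1 to 8 rows; each row is the pose to reach, as a shift and turn from the pose commanded when the call began, along the tool's axes at that moment; what a row does not reach only later rows make up. A row lasts 1/10 s, in which the tool goes at most 50 mm and 8.59 degrees, less where a joint would pass 70% of its speed; a pose out of reach is approached as far as the arm can. A call with a gripper value outside its range is refused whole. The fingers move at their own pace and stop on an object; "force" is the grip in N (left out, the last holds). Time passes only in rows, so rows that repeat a pose let the fingers close. It gives the time, the measured TCP pose, the force, the opening and the grip force at its end, in the units of the state.
- get_obs(): the state, without advancing time (a new reading comes with each control period).
- read_camera(name): name is "side" or "top"; returns a dict with "img" (384x512x3 uint8, red, green, blue), "camera_matrix" (3x3 intrinsics, pixels), "pose" (4x4, takes a point from camera to world coordinates). Camera axes: x right, y down, z forward; pixel columns grow to the right and rows downward; lengths in m; the calibration is good to about 2 mm. A picture is of the moment at which its call begins. There is no depth.
- hand_in(): hands the job in; it is judged then, once.
The state is a dict: "t": time; "q": joint angles; "joint_vel": joint speeds; "joint_torque": joint torques, N m; "eef_pos": TCP position; "tool_rot": TCP orientation; "contact_force": force on the tool from outside, world axes, zero at the start; "torque": the same for the moment, N m; "gripper_width": opening from 0.0 (shut) to 1.0 (fully open); "grasp_force": force on a finger pad.
Only numpy, scipy, OpenCV 4.12 (cv2) and the standard library are available. Lean on these libraries where they do the work, as an engineer would, in place of code of your own. Each camera call takes 0.05 s, during which the arm holds its last target. There are 200 camera calls.

## Working session

There is one attempt and no reset: what is moved stays moved. The work goes in short steps, Python scripts to look and compute and a tool call to move; the robot and the scene stay as the last step left them, time stands still between calls to the robot, and variables do not carry over. Pictures are saved under pics/ and viewed, at most 10 in all, crops included, and the job is handed in when it is done.

Besides the shell and the picture viewer there is one more tool, called after "Emit:" as a command line: name --argument value ..., lists and objects as JSON in quotes. arm_command: Moves the arm, as the interface text tells. Its arguments: {"type":"object","properties":{"commands":{"type":"array","items":{"type":"number"}},"force":{"type":"number"}},"required":["commands"]}

```bash
mkdir -p pics; python3 - <<'E'
from station import *
import cv2,pickle
d={}
for n in("top","side"):
    c=read_camera(n); d[n]=c; cv2.imwrite(f"pics/{n}0.png",c["img"][:,:,::-1]); print(n,c["camera_matrix"].tolist(),c["pose"].round(4).tolist())
pickle.dump(d,open("c0.pkl","wb"))
o=get_obs();print({k:o[k] for k in("t","eef_pos","tool_rot","q","gripper_width","contact_force")})
E
```

```text
top [[490.9279475565272, 0.0, 258.9953549104605], [0.0, 490.9279475565272, 191.05887285352313], [0.0, 0.0, 1.0]] [[-0.0131, -0.9883, 0.1517, 0.251], [-0.9997, 0.0097, -0.0235, 0.1407], [0.0218, -0.152, -0.9881, 1.4178], [0.0, 0.0, 0.0, 1.0]]
side [[444.7665188992782, 0.0, 254.52396895779142], [0.0, 444.7665188992782, 194.85293937594616], [0.0, 0.0, 1.0]] [[-0.098, -0.7571, 0.6459, -0.2234], [-0.995, 0.0624, -0.0779, 0.2193], [0.0186, -0.6503, -0.7595, 0.8855], [0.0, 0.0, 0.0, 1.0]]
{'t': 0.1, 'eef_pos': array([ 0.22101094, -0.63724245,  0.23042785]), 'tool_rot': array([-7.85352976e-04,  9.86093639e-01,  1.66188677e-01, -2.03296149e-04]), 'q': array([ 1.1288532 ,  0.47772409,  0.02230743,  1.55632878, -0.01145704,
        1.1092901 , -0.08308708]), 'gripper_width': 0.9994356086933841, 'contact_force': array([-0.00318441,  0.19318505, -0.82451465])}
```

View pics/top0.png

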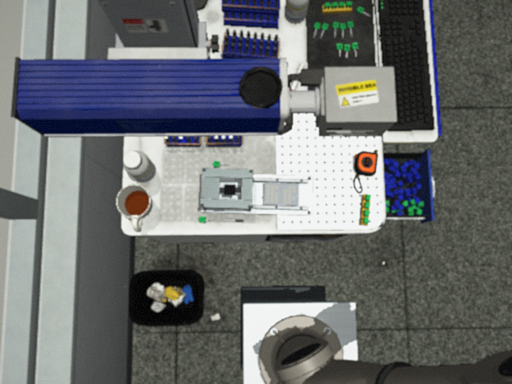

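View pics/side0.png

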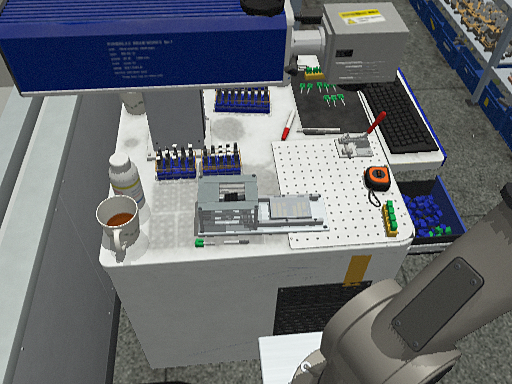

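The top view shows the station at about (200–310, 168–212), with the guard plate on the left and the box at about (278, 195). The mug and bottle are further left, and a blue machine hangs over the far side. I'll enlarge both views next.

```bash
cat > h.py <<'E'
import numpy as np,cv2,pickle
d=pickle.load(open("c0.pkl","rb"))
def ray(n,px,z):
    c=d[n];P=c["pose"];v=P[:3,:3]@np.linalg.inv(c["camera_matrix"])@np.array([*px,1.]);o=P[:3,3]
    return o+v*(z-o[2])/v[2]
def proj(n,p,c=None):
    c=c or d[n];P=c["pose"];q=c["camera_matrix"]@(P[:3,:3].T@(np.array(p)-P[:3,3]));return q[:2]/q[2]
def crop(img,x0,y0,x1,y1,s,f):
    cv2.imwrite(f,cv2.resize(img[y0:y1,x0:x1,::-1],None,fx=s,fy=s,interpolation=cv2.INTER_CUBIC))
E
python3 - <<'E'
from h import *
a=d["top"]["img"];b=d["side"]["img"]
f=lambda i,x0,y0,x1,y1,s:cv2.resize(i[y0:y1,x0:x1,::-1],None,fx=s,fy=s,interpolation=cv2.INTER_CUBIC)
cv2.imwrite("pics/z.png",np.vstack([f(a,190,160,320,216,6)[:, :780],f(b,185,170,335,255,5.2)[:264*2,:780]])[:780])
cv2.imwrite("pics/zt.png",f(a,190,160,320,216,6));cv2.imwrite("pics/zs.png",f(b,185,170,335,255,5.3))
E
```

```text
(no output)
```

View pics/zt.png

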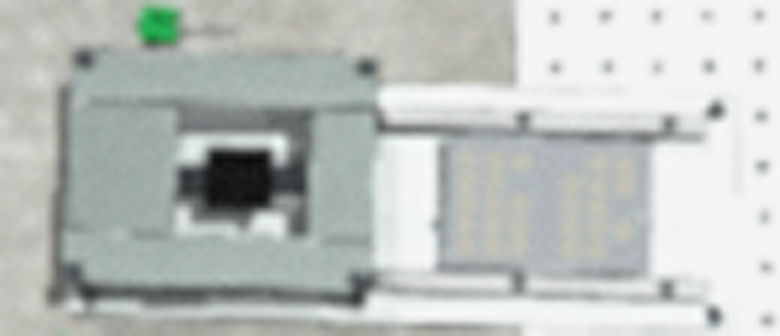

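View pics/zs.png

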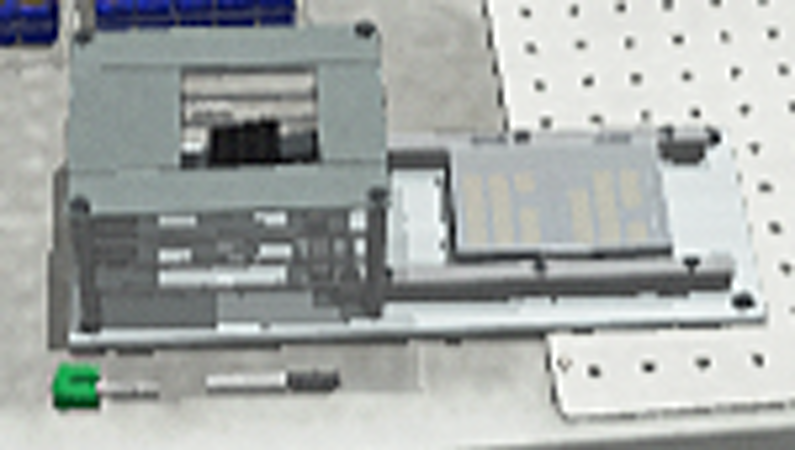

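The top crop shows the guard plate's corners at about (70,50), (377,53), (372,290) and (62,280), and the window spans 178–308 by 108–236. The box spans about 440–650 by 135–272. The side crop agrees: window corners (181,67), (317,67), (319,165), (180,167).

```bash
python3 - <<'E'
from h import *
T=lambda x,y:(190+(x+.5)/6-.5,160+(y+.5)/6-.5); S=lambda x,y:(185+(x+.5)/5.3-.5,170+(y+.5)/5.3-.5)
# masks: greenish-grey plate
for n,roi in(("top",(195,165,256,215)),("side",(192,170,262,215))):
    im=d[n]["img"].astype(int);x0,y0,x1,y1=roi
    m=np.zeros(im.shape[:2],np.uint8);s=im[y0:y1,x0:x1];r,g,b=s[...,0],s[...,1],s[...,2]
    m[y0:y1,x0:x1]=((g-r>6)&(g>110)&(g<190)&(abs(g-b)<22)).astype(np.uint8)
    c=max(cv2.findContours(m,cv2.RETR_EXTERNAL,2)[0],key=cv2.contourArea)
    print(n,m.sum(),cv2.minAreaRect(c))
    R=[ray(n,p[0],.098)[:2] for p in c]; q=cv2.minAreaRect((np.array(R)*1000).astype(np.float32));print(" world mm",q)
def pr(l,n,pts,z):
    w=np.array([ray(n,p,z)[:2] for p in pts]);print(l,n,(w*1000).round(1).tolist(),"mean",(w.mean(0)*1000).round(1))
pr("plate","top",[T(70,50),T(377,53),T(372,290),T(62,280)],.098)
pr("plate","side",[S(72,27),S(380,22),S(388,212),S(66,212)],.098)
pr("win","top",[T(178,108),T(308,108),T(308,237),T(178,235)],.098)
pr("win","side",[S(181,67),S(317,67),S(319,165),S(180,167)],.098)
pr("pad","top",[T(205,150),T(272,150),T(272,212),T(205,212)],.079)
pr("box","top",[T(440,137),T(650,138),T(649,274),T(437,271)],.038)
pr("box","side",[S(449,152),S(657,140),S(671,247),S(456,252)],.038)
pr("base_end","top",[T(716,88),T(716,325)],.012)
pr("base","side",[S(733,137),S(767,318),S(70,337)],.012)
E
```

```text
top 1669 ((226.83360290527344, 187.7200469970703), (54.56850814819336, 43.488006591796875), 6.842773914337158)
 world mm ((464.1820068359375, 196.85104370117188), (148.8732147216797, 119.66692352294922), 82.50750732421875)
side 1559 ((228.0342559814453, 193.42466735839844), (37.64086151123047, 63.2529296875), 87.87889862060547)
 world mm ((457.852294921875, 199.22303771972656), (144.08193969726562, 116.2904281616211), 88.2845230102539)
plate top [[519.2, 266.3], [516.6, 126.5], [407.8, 129.9], [413.8, 269.4]] mean [464.3 198. ]
plate side [[521.4, 268.1], [513.2, 127.7], [402.0, 135.5], [413.4, 272.4]] mean [462.5 200.9]
win top [[491.9, 217.2], [491.4, 158.2], [432.2, 158.6], [433.7, 217.3]] mean [462.3 187.8]
win side [[492.8, 219.8], [487.8, 158.8], [430.5, 162.7], [434.3, 222.9]] mean [461.4 191.1]
pad top [[475.7, 205.9], [475.4, 175.1], [446.5, 175.3], [446.8, 206.0]] mean [461.1 190.6]
box top [[487.7, 96.3], [486.3, -3.7], [421.1, -1.6], [423.6, 98.7]] mean [454.7  47.4]
box side [[483.2, 96.8], [482.4, -2.4], [418.5, 2.5], [423.9, 100.7]] mean [452.   49.4]
base_end top [[515.1, -39.2], [399.3, -35.9]] mean [457.2 -37.6]
base side [[502.9, -46.7], [393.8, -40.7], [410.1, 277.5]] mean [435.6  63.3]
```

```bash
cat >> h.py <<'E'
from scipy.spatial.transform import Rotation as Rn
def tri(pt,ps):
    A=[];b=[]
    for n,p in(("top",pt),("side",ps)):
        o=d[n]["pose"][:3,3];v=ray(n,p,0)-o;v/=np.linalg.norm(v);M=np.eye(3)-np.outer(v,v);A.append(M);b.append(M@o)
    return np.linalg.lstsq(np.vstack(A),np.hstack(b),rcond=None)[0]
def go(x,y,z,yaw=-.054):
    from station import get_obs
    o=get_obs();q=o["tool_rot"];R=Rn.from_quat([q[1],q[2],q[3],q[0]])
    c,s=np.cos(yaw),np.sin(yaw);G=Rn.from_matrix([[c,s,0],[s,-c,0],[0,0,-1]])
    print("t",o["t"],"tcp",o["eef_pos"].round(4),"F",o["contact_force"].round(2),"| shift",(R.inv().apply(np.array([x,y,z])-o["eef_pos"])).round(4),"turn",np.degrees((R.inv()*G).as_rotvec()).round(2))
E
python3 - <<'E'
from h import *
print("machine front right/left",tri((283,133),(290,68)),tri((22,130),(22,95)),"head",tri((397,122),(402,80)))
T=lambda x,y:(190+(x+.5)/6-.5,160+(y+.5)/6-.5)
for a,b in(((523,120),(669,124)),((518,283),(667,291))):
    e=ray("top",T(*a),.03)-ray("top",T(*b),.03);print("yaw",-e[0]/e[1])
for n,p in(("mug",(133,205)),("bottle",(137,160))): print(n,ray("top",p,.1))
go(.45,-.45,.23); go(.450,-.034,.15)
E
```

```text
machine front right/left [0.53987764 0.06217123 0.37375132] [0.56664004 0.63014228 0.32271165] head [ 0.58686231 -0.21074336  0.29886069]
yaw -0.037052026834186076
yaw -0.06453959176610977
mug [0.41877219 0.44876711 0.1       ]
bottle [0.54237045 0.44109027 0.1       ]
t 0.1 tcp [ 0.221  -0.6372  0.2304] F [-0.    0.19 -0.82] | shift [ 0.2777 -0.1018  0.0006] turn [-0.09  0.03 22.23]
t 0.1 tcp [ 0.221  -0.6372  0.2304] F [-0.    0.19 -0.82] | shift [ 0.4141 -0.4947  0.0812] turn [-0.09  0.03 22.23]
```

Emit:
arm_command --commands '[0.278,-0.102,0,0,0,22.2,0,0.278,-0.102,0,0,0,22.2,0,0.278,-0.102,0,0,0,22.2,0,0.278,-0.102,0,0,0,22.2,0,0.278,-0.102,0,0,0,22.2,0,0.278,-0.102,0,0,0,22.2,0,0.278,-0.102,0,0,0,22.2,0,0.278,-0.102,0,0,0,22.2,0]' --force 40

```text
t: 0.9
eef_pos: [0.4515, -0.4488, 0.2308]
tool_rot: [-0.0, 1.0, -0.025, -0.0]
contact_force: [-0.1, -0.4, -0.9]
gripper_width: 0.0
grasp_force: 0.0
```

```bash
python3 -c "
from h import *
go(.45,-.25,.16)
go(.45,-.034,.13)"
```

```text
t 0.9 tcp [ 0.4515 -0.4488  0.2308] F [-0.14 -0.41 -0.94] | shift [-0.0114 -0.1985  0.071 ] turn [-0.04  0.04  0.21]
t 0.9 tcp [ 0.4515 -0.4488  0.2308] F [-0.14 -0.41 -0.94] | shift [-0.0222 -0.4142  0.1011] turn [-0.04  0.04  0.21]
```

Emit:
arm_command --commands '[-0.022,-0.414,0.1,0,0,0,0,-0.022,-0.414,0.1,0,0,0,0,-0.022,-0.414,0.1,0,0,0,0,-0.022,-0.414,0.1,0,0,0,0,-0.022,-0.414,0.1,0,0,0,0,-0.022,-0.414,0.1,0,0,0,0,-0.022,-0.414,0.1,0,0,0,0,-0.022,-0.414,0.1,0,0,0,0]'

```text
t: 1.7
eef_pos: [0.45, -0.0618, 0.1373]
tool_rot: [0.0, 1.0, -0.029, 0.0]
contact_force: [1.8, 0.1, -0.3]
gripper_width: 0.001
grasp_force: 0.0
```

Emit:
arm_command --commands '[0,0,0,0,0,0,0,0,0,0,0,0,0,0]'

```text
t: 1.9
eef_pos: [0.4502, -0.062, 0.1373]
tool_rot: [0.0, 1.0, -0.027, -0.0]
contact_force: [0.7, -1.0, 0.1]
gripper_width: 0.0
grasp_force: 0.0
```

```bash
python3 - <<'E'
from h import *
from station import read_camera
go(.450,-.034,.13)
a=read_camera("top");b=read_camera("side");pickle.dump((a,b),open("c1.pkl","wb"))
f=lambda i,x0,y0,x1,y1,s:cv2.resize(i[y0:y1,x0:x1,::-1],None,fx=s,fy=s,interpolation=cv2.INTER_CUBIC)
A=f(a["img"],190,140,390,240,4);B=f(b["img"],190,60,390,260,2.5)
cv2.imwrite("pics/a1.png",A); cv2.imwrite("pics/b1.png",f(b["img"],190,60,390,240,3.2))
E
```

```text
t 1.9 tcp [ 0.4502 -0.062   0.1373] F [ 0.74 -0.98  0.1 ] | shift [-0.0016 -0.028   0.0073] turn [0.03 0.05 0.04]
```

View pics/b1.png

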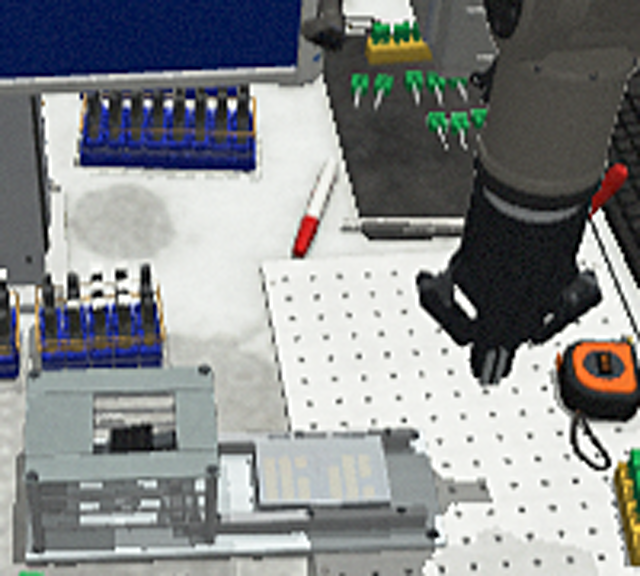

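The side view shows the shut fingertips at crop (490,380), with the knuckles about 60 mm above the tips. The box and guard haven't moved. I'll compare the tip with its projected position in both cameras.

```bash
python3 - <<'E'
from h import *
a,b=pickle.load(open("c1.pkl","rb"))
p=[.4502,-.062,.1373]
print("side proj crop",((proj("side",p)-[190,60]+.5)*3.2-.5).round(1)); print("top proj crop",((proj("top",p)-[190,140]+.5)*4-.5).round(1))
# machine clearance: station points overlay
E
```

```text
side proj crop [485.2 375.7]
top proj crop [537.4 199.4]
```

View pics/a1.png

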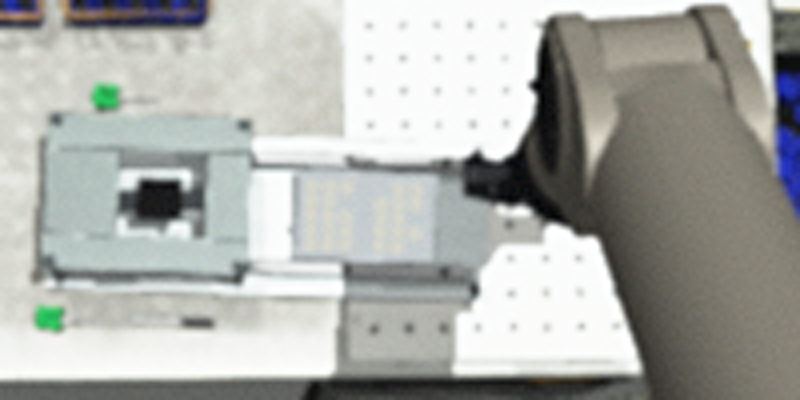

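The top view shows the box at crop 295–435 by 175–262, and the arm is behind it, clear of everything. Next I'll lower the fingers behind the box.

Emit:
arm_command --commands '[0,-0.026,0.04,0,0,0,0,0,-0.026,0.08,0,0,0,0,0,-0.026,0.106,0,0,0,0,0,-0.026,0.112,0,0,0,0,0,-0.026,0.112,0,0,0,0]'

```text
t: 2.5
eef_pos: [0.4518, -0.0371, 0.0252]
tool_rot: [0.0, 1.0, -0.028, -0.001]
contact_force: [0.9, 0.4, -0.2]
gripper_width: 0.002
grasp_force: 0.0
```

```bash
python3 -c "
from h import *
go(.455,.04,.025)"
```

```text
t 2.5 tcp [ 0.4518 -0.0371  0.0252] F [ 0.93  0.36 -0.2 ] | shift [-0.0011 -0.0772  0.0001] turn [ 0.04  0.08 -0.14]
```

Emit:
arm_command --commands '[-0.001,-0.008,0,0,0,0,0,-0.001,-0.016,0,0,0,0,0,-0.001,-0.024,0,0,0,0,0,-0.001,-0.032,0,0,0,0,0,-0.001,-0.04,0,0,0,0,0,-0.001,-0.048,0,0,0,0,0,-0.001,-0.056,0,0,0,0,0,-0.001,-0.061,0,0,0,0,0]'

```text
t: 3.3
eef_pos: [0.4551, 0.0253, 0.0264]
tool_rot: [0.001, 1.0, -0.027, 0.001]
contact_force: [-0.5, -7.1, 8.0]
gripper_width: -0.0
grasp_force: 4.4
```

Emit:
arm_command --commands '[0,-0.003,0,0,0,0,0,0,-0.005,0,0,0,0,0,0,-0.007,0,0,0,0,0]'

```text
t: 3.6
eef_pos: [0.4554, 0.0317, 0.0264]
tool_rot: [0.001, 1.0, -0.027, 0.001]
contact_force: [-0.1, -6.2, 9.5]
gripper_width: 0.003
grasp_force: 4.6
```

```bash
python3 - <<'E'
from h import *
from station import read_camera
b=read_camera("side");pickle.dump(b,open("c2.pkl","wb"))
cv2.imwrite("pics/b2.png",cv2.resize(b["img"][140:260,190:350,::-1],None,fx=5,fy=5,interpolation=cv2.INTER_CUBIC))
E
```

```text
(no output)
```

View pics/b2.png

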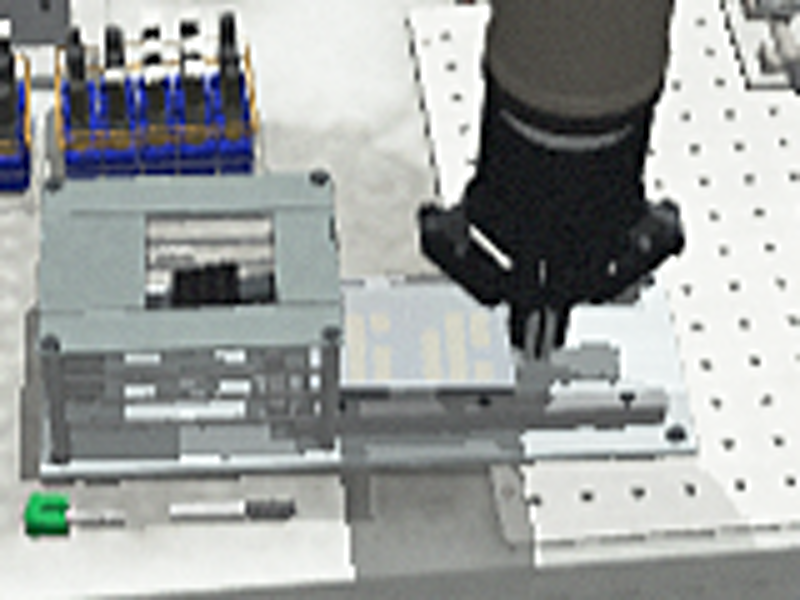

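The box is flat and almost home, its rear edge at crop x≈512 with the fingers against it. I'll push the rest in small steps.

Emit:
arm_command --commands '[0,-0.002,0,0,0,0,0,0,-0.004,0,0,0,0,0,0,-0.006,0,0,0,0,0]'

```text
t: 3.95
eef_pos: [0.4557, 0.0375, 0.0264]
tool_rot: [0.001, 1.0, -0.027, 0.001]
contact_force: [-1.1, -5.6, 9.0]
gripper_width: -0.001
grasp_force: 4.6
```

Emit:
arm_command --commands '[0,-0.002,0,0,0,0,0,0,-0.004,0,0,0,0,0]'

```text
t: 4.15
eef_pos: [0.4559, 0.0415, 0.0264]
tool_rot: [0.001, 1.0, -0.027, 0.001]
contact_force: [-1.1, -7.0, 8.3]
gripper_width: -0.001
grasp_force: 4.6
```

Emit:
arm_command --commands '[0,-0.001,0,0,0,0,0,0,-0.003,0,0,0,0,0]'

```text
t: 4.35
eef_pos: [0.4559, 0.043, 0.0264]
tool_rot: [0.002, 1.0, -0.028, 0.0]
contact_force: [1.0, -15.2, 11.0]
gripper_width: 0.001
grasp_force: 9.1
```

Emit:
arm_command --commands '[0,-0.002,0,0,0,0,0,0,-0.002,0,0,0,0,0,0,-0.002,0,0,0,0,0,0,-0.002,0,0,0,0,0]'

```text
t: 4.75
eef_pos: [0.4559, 0.0431, 0.0264]
tool_rot: [0.002, 1.0, -0.029, 0.0]
contact_force: [0.1, -15.5, 11.1]
gripper_width: 0.001
grasp_force: 9.6
```

```bash
python3 - <<'E'
from h import *
from station import read_camera
go(.455,.04,.025)
b=read_camera("side");pickle.dump(b,open("c2.pkl","wb"))
cv2.imwrite("pics/b3.png",cv2.resize(b["img"][170:260,190:350,::-1],None,fx=5,fy=5,interpolation=cv2.INTER_CUBIC))
E
```

```text
t 4.75 tcp [0.4559 0.0431 0.0264] F [  0.07 -15.54  11.1 ] | shift [-0.0008  0.0031  0.0014] turn [ 0.28 -0.03 -0.22]
```

View pics/b3.png

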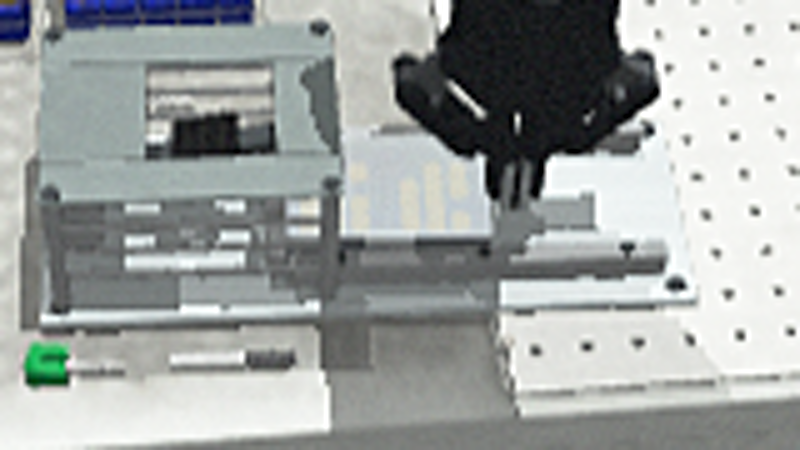

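```bash
python3 - <<'E'
from h import *
p=ray("side",(190+493.5/5-.5,170+240.5/5-.5),.038);o=np.array([.4578,.1048]);u=np.array([.053,.9986]);v=np.array([.9986,-.053])
print(p,"station x,y",(p[:2]-o)@v,(p[:2]-o)@u)
go(.455,.03,.20)
E
```

```text
[0.41895677 0.05868508 0.038     ] station x,y -0.036344761307092015 -0.04810904688422749
t 4.8 tcp [0.4559 0.0431 0.0264] F [  0.27 -17.05  10.94] | shift [-1.000e-04  1.400e-02 -1.735e-01] turn [ 0.28 -0.03 -0.23]
```

The box has stalled against the stop with about 15 N on it. Now I'll back off, rise and go above the window.

Emit:
arm_command --commands '[0,0.015,0,0,0,0,0,0,0.02,-0.01,0,0,0,0,0,0.02,-0.05,0,0,0,0,0,0.02,-0.1,0,0,0,0,0,0.02,-0.14,0,0,0,0,0,0.02,-0.17,0,0,0,0,0,0.02,-0.17,0,0,0,0]'

```text
t: 5.5
eef_pos: [0.4571, 0.029, 0.2006]
tool_rot: [-0.001, 1.0, -0.026, 0.005]
contact_force: [-0.1, 1.0, -0.8]
gripper_width: 0.002
grasp_force: 0.0
```

```bash
python3 -c "
from h import *
go(.4624,.190,.15,-.053)"
```

```text
t 5.5 tcp [0.4571 0.029  0.2006] F [-0.09  0.95 -0.78] | shift [-0.0036 -0.1609  0.0509] turn [-0.12 -0.52  0.02]
```

Emit:
arm_command --commands '[-0.001,-0.03,0,0,-0.5,0,0,-0.001,-0.06,0,0,-0.5,0,0,-0.002,-0.09,0,0,-0.5,0,0,-0.003,-0.12,0,0,-0.5,0,0,-0.004,-0.15,0.02,0,-0.5,0,0,-0.004,-0.161,0.04,0,-0.5,0,0,-0.004,-0.161,0.05,0,-0.5,0,0,-0.004,-0.161,0.05,0,-0.5,0,0]'

```text
t: 6.3
eef_pos: [0.4575, 0.1877, 0.144]
tool_rot: [0.001, 1.0, -0.026, -0.006]
contact_force: [-0.2, 0.2, -0.3]
gripper_width: 0.004
grasp_force: 0.0
```

```bash
python3 - <<'E'
from h import *
from station import read_camera,get_obs
go(.4624,.190,.105,-.053)
b=read_camera("side");a=read_camera("top");pickle.dump((a,b),open("c3.pkl","wb"))
f=lambda i,x0,y0,x1,y1,s:cv2.resize(i[y0:y1,x0:x1,::-1],None,fx=s,fy=s,interpolation=cv2.INTER_CUBIC)
cv2.imwrite("pics/b4.png",np.hstack([f(b["img"],190,140,270,240,5),f(a["img"],180,130,280,230,4)[:500] if 0 else cv2.resize(a["img"][130:230,180:280,::-1],(400,500))]))
p=get_obs()["eef_pos"];print("side proj crop",((proj("side",p)-[190,140]+.5)*5-.5).round(1))
for q in([.4325,.1613],[.4293,.2213]):pass
E
```

```text
t 6.3 tcp [0.4575 0.1877 0.144 ] F [-0.24  0.25 -0.3 ] | shift [ 0.0053 -0.0026  0.0389] turn [0.12 0.7  0.01]
side proj crop [216.3 193.2]
```

View pics/b4.png

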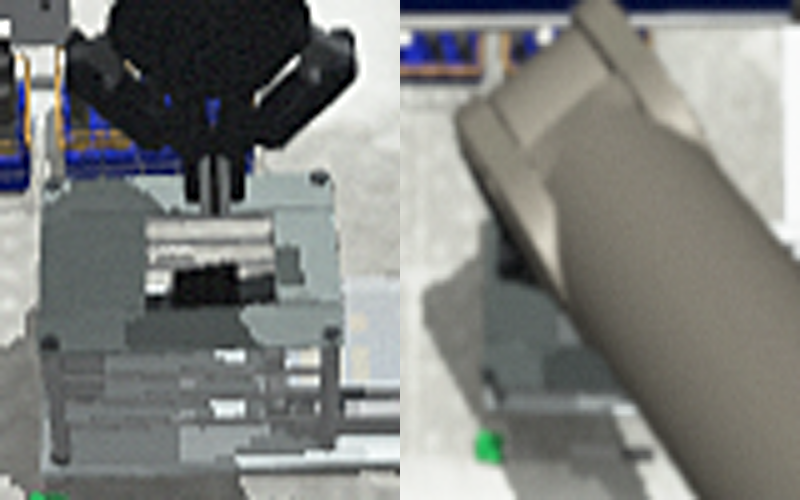

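In the side view the tip sits over the window, with its centre at x≈215 against a projected 216. That confirms the calibration to about 2 mm. The wrist is clear of the blue machine in the top view. I'll centre over the window, then go in.

Emit:
arm_command --commands '[0.0055,-0.0025,0,0,0.7,0,0,0.0055,-0.0025,0.01,0,0.7,0,0,0.0055,-0.0025,0.02,0,0.7,0,0,0.0055,-0.0025,0.03,0,0.7,0,0,0.0055,-0.0025,0.037,0,0.7,0,0,0.0055,-0.0025,0.037,0,0.7,0,0]'

```text
t: 7.0
eef_pos: [0.4634, 0.1902, 0.107]
tool_rot: [0.001, 1.0, -0.027, 0.001]
contact_force: [0.7, -0.7, -0.2]
gripper_width: 0.004
grasp_force: 0.0
```

```bash
python3 -c "
from h import *
go(.463,.1903,.085,-.053)"
```

```text
t 7.0 tcp [0.4634 0.1902 0.107 ] F [ 0.7  -0.67 -0.19] | shift [-0.0005 -0.0001  0.022 ] turn [ 0.07 -0.07 -0.03]
```

Emit:
arm_command --commands '[0,0,0.006,0,0,0,0,0,0,0.012,0,0,0,0,0,0,0.018,0,0,0,0,0,0,0.023,0,0,0,0,0,0,0.027,0,0,0,0,0,0,0.03,0,0,0,0]'

```text
t: 7.6
eef_pos: [0.4644, 0.1906, 0.0781]
tool_rot: [0.0, 1.0, -0.027, 0.002]
contact_force: [-0.8, -0.3, 3.3]
gripper_width: 0.002
grasp_force: 1.7
```

Emit:
arm_command --commands '[0,0,0.004,0,0,0,0,0,0,0.008,0,0,0,0,0,0,0.011,0,0,0,0]'

```text
t: 7.9
eef_pos: [0.4648, 0.1902, 0.0673]
tool_rot: [0.0, 1.0, -0.027, 0.002]
contact_force: [0.4, -2.3, 3.1]
gripper_width: 0.001
grasp_force: 1.8
```

Emit:
arm_command --commands '[-0.001,0,0.003,0,0,0,0,-0.001,0,0.005,0,0,0,0,-0.001,0,0.006,0,0,0,0,-0.001,0,0.007,0,0,0,0]'

```text
t: 8.3
eef_pos: [0.464, 0.1908, 0.0617]
tool_rot: [0.0, 1.0, -0.027, 0.002]
contact_force: [-5.3, -5.1, 28.4]
gripper_width: 0.004
grasp_force: 14.3
```

Emit:
arm_command --commands '[0,0,0.002,0,0,0,0,0,0,0.003,0,0,0,0,0,0,0.003,0,0,0,0]'

```text
t: 8.6
eef_pos: [0.4641, 0.1908, 0.0613]
tool_rot: [0.001, 1.0, -0.027, 0.003]
contact_force: [-12.3, -8.1, 50.3]
gripper_width: -0.001
grasp_force: 25.4
```

The lever is at its limit: the tip stopped at 61 mm and the force rose to 50 N. I'll withdraw straight up.

Emit:
arm_command --commands '[0,0,-0.006,0,0,0,0,0,0,-0.016,0,0,0,0,0,0,-0.03,0,0,0,0,0,0,-0.05,0,0,0,0,0,0,-0.08,0,0,0,0,0,0,-0.12,0,0,0,0,0,0,-0.14,0,0,0,0,0,0,-0.14,0,0,0,0]'

```text
t: 9.4
eef_pos: [0.4645, 0.1922, 0.2005]
tool_rot: [-0.001, 1.0, -0.027, 0.004]
contact_force: [0.7, 0.0, 0.1]
gripper_width: 0.003
grasp_force: 0.0
```

Emit:
arm_command --commands '[0,0.05,0,0,0,0,0,0,0.1,0,0,0,0,0,0,0.15,0,0,0,0,0,0,0.2,0,0,0,0,0,0,0.25,0,0,0,0,0,0,0.28,0,0,0,0,0,0,0.28,0,0,0,0,0,0,0.28,0,0,0,0]'

```text
$.commands: bad value
```

```bash
python3 - <<'E'
from h import *
from station import read_camera
go(.463,.19,.2)
b=read_camera("side");a=read_camera("top")
f=lambda i,x0,y0,x1,y1,s:cv2.resize(i[y0:y1,x0:x1,::-1],None,fx=s,fy=s,interpolation=cv2.INTER_CUBIC)
cv2.imwrite("pics/f.png",np.vstack([f(a["img"],190,160,320,215,5),f(b["img"],190,170,320,235,5)]))
E
```

```text
t 9.4 tcp [0.4645 0.1922 0.2005] F [0.66 0.01 0.05] | shift [-0.0014  0.0022  0.0005] turn [-0.18 -0.48  0.04]
```

View pics/f.png

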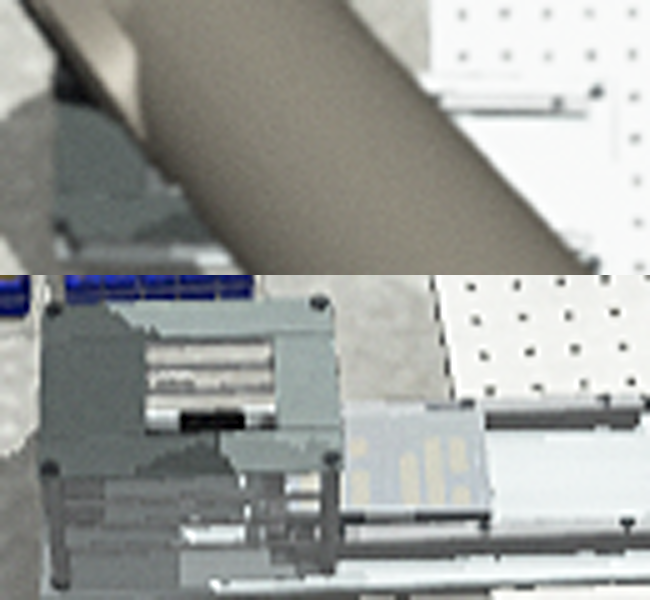

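The pad now sits low in the window at crop (210,420), so the lever has stayed down. The box's rear edge is still at x≈490, so it is home, and the arm is 100 mm above the guard. The refused call was only an extra sideways retreat, so I don't need it.

```bash
python3 -c "
from station import hand_in
print(hand_in())"
```

```text
the job is handed in; nothing more can be done
None
```

I handed the job in with the box pushed home against the end stop, the lever pressed down to its limit and staying down, and the arm raised clear about 100 mm above the guard; the hand-in gave no verdict.

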